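Set the amber colour standard in the light reader and open the lamp

TASK

Stand the amber cell in the square well of the colour reader, lowered gently until it is fully seated and turned so that its clear faces look at the lamp and the sensor and the light can pass through. Then twist the red captive screw cap on the lamp housing anticlockwise (seen from above) until its wing lies along the light path, as far as it goes. Keep the cell upright all the way and leave the blue cell, the ink bottle, the tape roll and the mug where they are.

Things in the scene. Friction and masses are not known exactly. Their poses are not given: they have to be found in the camera images.
- amber_cell_center (a point): centre (60 mm up) of the loose amber cell, a solid block 40 x 40 x 120 mm, 0.2 to 0.4 kg, upright on a 3 mm red pad. x goes through its two clear amber glass faces, y through its two black opaque sides, z up; x and -x are alike. The top 35 mm is a black grip block, as wide as the cell: grasp it there, 30 to 45 mm above this point, on either pair of faces. An amber stripe on top runs along x.
- blue_cell_center (a point): centre of the blue cell, the same in size and make but with blue glass and a blue stripe on top, on the same red pad; leave it.
- well (a point): centre of the floor of the reader's square well, 20 mm above the table; y is the light path, pointing to the lamp. A black collar with sides along x and y, 45 mm inside, rim 29 mm above this floor, the top 10 mm flared out to 57 mm. The cell fits in four quarter turns; only two pass light. Seated, its centre is 60 mm above this point.
- lamp_cap (a joint): angle (rad) of the red captive screw cap on the lamp housing. It starts at 0.3 to 0.6 and turns anticlockwise (seen from above) to its stop at 1.57, which is open. It stays where it is left (friction about 0.06 N m) and does not rise. At 0 the wing lies along the well's x axis, at 1.57 along the light path.
- cap_wing (a point): grasp point in the wing of the red cap, on its turning axis, 117 mm above the table. The wing is an upright bar 60 mm long (along this frame's x axis, which turns with the cap), 14 mm thick (along y), its top 10 mm above this point and its foot 20 mm below it, on a 64 mm wide disc.
- ink_bottle: closed white plastic bottle with a blue cap, 60 mm across and 160 mm tall, origin under its centre; leave it.
- tape_roll: amber tape roll lying flat, 100 mm across, 25 mm high, origin under its centre; leave it.
- mug: white mug 80 mm across and 90 mm tall, origin under its centre; leave it.
- reader: fixed light reader, origin under its centre, x and y as the well's. On a white base (160 x 310 x 20 mm) stand the round black lamp housing (68 mm across, top 85 mm above the table, centre 110 mm from the well along +y) and the grey sensor block (60 x 60 mm, top 90 mm above the table, centre 113 mm along -y). Yellow stripes mark the light path between them.
Not all that is in view belongs to the job. What is shaped like the part that bears amber_cell_center but green is not meant.

How it is judged:
By the outcome, as a careful person would: the job done as asked, in the order asked, and still so for the second after the job is handed in, with the robot touching nothing.
It also fails if it takes over 54 s, if anything falls off the work surface, if the arm or the gripper's body presses on something with over 40 N, if the wrist force passes 120 N, or if a joint passes its speed limit or range.

ROBOT

A 6-joint arm with a two-finger parallel gripper is mounted at the origin on the work surface. World frame = base frame: x ahead of the robot, y to its left, z up, the work surface at z = 0. Lengths are in m, angles in degrees, forces in N, time in s.
With the tool pointing down it reaches from about 0.35 to 0.875 m from the base axis. Payload 4.2 kg.
Tool frame: the origin (TCP) lies where the fingers leave the gripper's body, on its centre line; the fingertips stand 70 mm ahead of it and the grasp point (between the pads) lies 51 mm ahead of it; z points along the fingers, y is the direction in which the jaws open and shut (so a half turn about z gives the same grasp; the last joint's range is limited). The gripper opens to 87 mm and grips with 3 to 60 N. Pads are 19 mm wide; open, the fingers measure 117 mm over their backs; the gripper's body (75 mm by 190 mm) begins 51 mm behind the grasp point.
Start: joints at [90.161, 22.042, 0.453, 0, -68.411, -14.817], TCP at [0.158, 0.605, 0.292] pointing down, gripper open.
Joint ranges: [-179.83, 179.83], [-69.29, 118.12], [-61.27, 80.66], [-181.25, 117.63], [-171.15, -9.14], [-177.46, 177.46]. Speed limits (degrees/s): [159.86, 159.86, 180, 180, 180, 180].

INTERFACE

Orientations are given as a 3x3 rotation matrix whose columns are the frame's x, y, z axes.
In Python, from station import sense, capture, camera_model, finish_job gives the robot as it stands.
- The arm moves only by the shell command python3 -m inch 'ROWS'. ROWS is JSON, a list of rows, each an object with "hand": the closure, from 0 (fully open) to 1 (shut); "slide": the shift along the world's x, y, z in cm, a list of three; "yaw": the turn about the world's z in rad. A call has 1 to 10 rows; each row is the pose to reach, as a shift and turn from the pose commanded when the call began; what a row does not reach only later rows make up. A row lasts 1/8 s, in which the tool goes at most 62.5 mm and 10.7 degrees, less where a joint would pass 70% of its speed; a pose out of reach is approached as far as the arm can. A call with a gripper value outside its range is refused whole. The fingers move at their own pace and stop on an object; the grip force is fixed at half the most. Time passes only in rows, so rows that repeat a pose let the fingers close. It gives the time, the measured TCP pose, the force and the opening at its end, in the units of the state.
- sense(): the state, without advancing time (a new reading comes with each control period).
- capture(name): name is "side" or "top"; returns the picture (384x512x3 uint8, blue, green, red); there is no depth.
- camera_model(name): a dict with "mtx" (3x3 intrinsics, pixels), "xyz" and "orientation" of the camera in the world. Camera axes: x right, y up, looking along -z (the intrinsics and any distortion apply to the point x, -y, -z); pixel columns grow to the right and rows downward; lengths in m; the calibration is good to about 2 mm. A picture is of the moment at which its call begins. camera_model takes no time and is no camera call.
- finish_job(): hands the job in, once; it reports no verdict.
The state is a dict: "time_s": time; "joints": joint angles; "joint_velocities": joint speeds; "effort": joint torques, N m; "tcp_pos": TCP position; "ee_rot": TCP orientation; "wrist_force": force on the tool from outside, world axes, zero at the start; "moment": the same for the moment, N m; "gripper_width": opening from 0.0 (shut) to 1.0 (fully open).
Only numpy, scipy, OpenCV 4.12 (cv2) and the standard library are available. Lean on these libraries where they do the work, as an engineer would, in place of code of your own. Each camera call takes 0.05 s, during which the arm holds its last target. There are 200 camera calls.

## Working session

There is one attempt and no reset: what is moved stays moved. The work goes in short steps, Python scripts to look and compute and a shell command to move; the robot and the scene stay as the last step left them, time stands still between calls to the robot, and variables do not carry over. Pictures are saved under pics/ and viewed, about 8 in all and at most 12, crops included, and the job is handed in when it is done.

```bash
mkdir -p pics; ls
python3 - <<'E'
from station import *
import cv2
for n in("top","side"):
    cv2.imwrite(f"pics/{n}0.png",capture(n)); print(n,camera_model(n))
s=sense();print(s)
E
```

```text
pics
top {'mtx': array([[364.9667999 ,   0.        , 260.08161269],
       [  0.        , 364.9667999 , 189.80024166],
       [  0.        ,   0.        ,   1.        ]]), 'xyz': array([0.41610946, 0.01517552, 1.52264636]), 'orientation': array([[-0.02331715,  0.9944319 , -0.10276915],
       [-0.99971322, -0.02263209,  0.00782715],
       [ 0.00545769,  0.10292219,  0.99467444]])}
side {'mtx': array([[437.68391202,   0.        , 256.50948422],
       [  0.        , 437.68391202, 196.62939779],
       [  0.        ,   0.        ,   1.        ]]), 'xyz': array([-0.2140935 , -0.92701337,  1.05420257]), 'orientation': array([[ 0.76779174,  0.4127714 , -0.49001594],
       [-0.64048249,  0.47457911, -0.60378543],
       [-0.01667402,  0.77742809,  0.62875078]])}
{'time_s': 0.1, 'joints': array([ 9.01631277e+01,  2.20875246e+01,  3.89797276e-01, -2.62765921e-02,
       -6.84093829e+01, -1.48169681e+01]), 'joint_velocities': array([ 0.09422621, -0.15541291,  0.15587566,  0.10993534, -0.01814634,
        0.06213689]), 'effort': array([-3.84405866e-04, -3.91684127e+01,  1.87935537e+01,  4.23205197e+00,
        1.34575664e-02, -6.97890232e-05]), 'tcp_pos': array([0.15797912, 0.60431196, 0.29126899]), 'ee_rot': array([[ 9.67429083e-01, -2.53141842e-01, -4.21111169e-04],
       [-2.53142184e-01, -9.67427277e-01, -1.87059551e-03],
       [ 6.61315608e-05,  1.91626950e-03, -9.99998162e-01]]), 'wrist_force': array([ 0.6979826 , -0.00848649,  0.08064761]), 'moment': array([0.0327645 , 0.00154879, 0.03311022]), 'gripper_width': 1.0008937658862576}
```

View pics/top0.png

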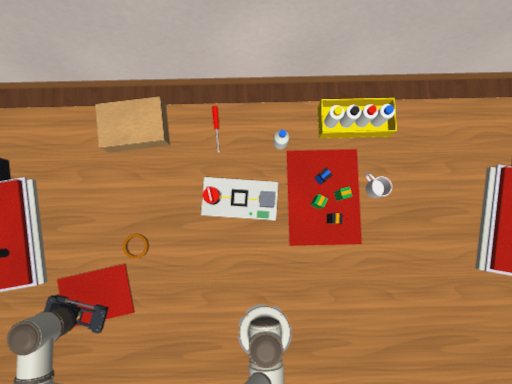

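View pics/side0.png

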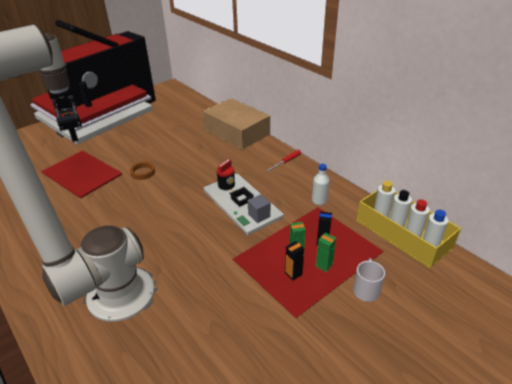

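The top view shows the amber cell at about (334,218), blue at (323,175), greens at (319,201) and (344,193). The well is at (240,198) and the red cap at (211,196). The side view agrees: amber at (294,260), well at (241,196). I'll zoom in for accurate pixels.

Run:
```python
import cv2
t=cv2.imread("pics/top0.png")[150:240,192:362]; s=cv2.imread("pics/side0.png")[150:290,200:350]
a=cv2.resize(t,None,fx=4.7,fy=4.7,interpolation=cv2.INTER_CUBIC);cv2.imwrite("pics/top0c.png",a)
cv2.imwrite("pics/side0c.png",cv2.resize(s,None,fx=4.2,fy=4.2,interpolation=cv2.INTER_CUBIC))
```

```text
(no output)
```

View pics/top0c.png

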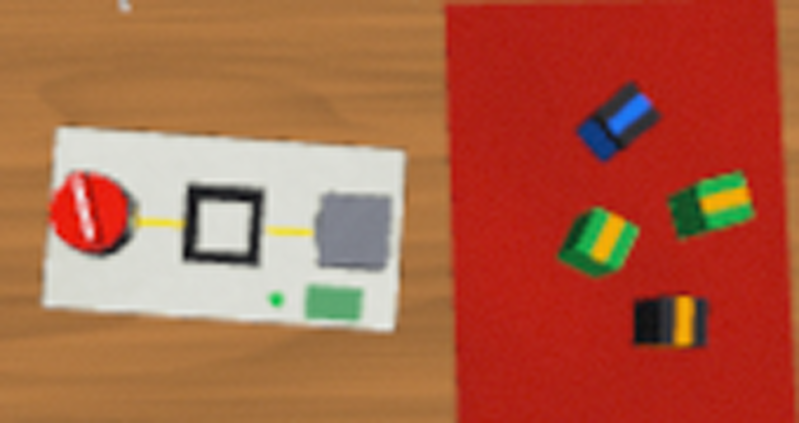

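View pics/side0c.png

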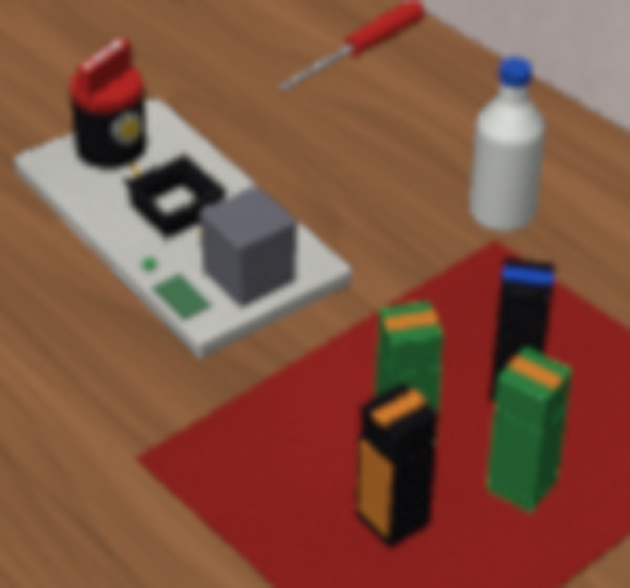

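```bash
cat > h.py <<'E'
import numpy as np
from station import camera_model
M={n:camera_model(n) for n in("top","side")}
CR={"top":(192,150,4.7),"side":(200,150,4.2)}
def back(n,p,z,crop=True):
    p=np.atleast_2d(np.array(p,float)); m=M[n]
    if crop: x0,y0,s=CR[n]; p=(p+.5)/s-.5+[x0,y0]
    K=m["mtx"]; d=np.c_[(p[:,0]-K[0,2])/K[0,0],-(p[:,1]-K[1,2])/K[1,1],-np.ones(len(p))]@m["orientation"].T
    return (m["xyz"]+d*((z-m["xyz"][2])/d[:,2])[:,None])[:,:2]
def proj(n,P):
    m=M[n]; q=(np.atleast_2d(P)-m["xyz"])@m["orientation"]; K=m["mtx"]
    return np.c_[K[0,2]-K[0,0]*q[:,0]/q[:,2],K[1,2]+K[1,1]*q[:,1]/q[:,2]]
E
python3 - <<'E'
from h import *
np.set_printoptions(precision=4,suppress=True)
def show(t,n,p,z):
    w=back(n,p,z); print(t,n,w.mean(0),[ (round(float(np.linalg.norm(w[i]-w[i-1])),4),round(float(np.degrees(np.arctan2(*(w[i]-w[i-1])[::-1]))),1)) for i in range(len(w))])
show("base","top",[(57,127),(405,151),(394,330),(43,307)],.02)
show("collar","top",[(187,185),(264,187),(260,265),(182,262)],.049)
show("collar","side",[(183,155),(225,190),(170,236),(127,182)],.049)
show("sensor","side",[(256,187),(297,230),(245,255),(202,210)],.09)
show("amber","top",[(667,296),(707,297),(705,347),(664,346)],.123)
show("amber","side",[(405,383),(436,402),(394,429),(362,402)],.123)
show("amber stripe","top",[(684,297),(683,346)],.123)
show("amber stripe","side",[(420,394),(377,417)],.123)
show("amber foot","side",[(358,513),(391,546),(431,520)],.003)
show("wing","top",[(78,175),(93,240)],.127)
show("wing","side",[(82,80),(127,40)],.127)
E
```

```text
base top [0.5386 0.0894] [(0.159, -4.8), (0.3081, -95.3), (0.1579, 174.9), (0.3073, 84.9)]
collar top [0.5393 0.0892] [(0.0667, -4.6), (0.0665, -92.8), (0.0675, 175.9), (0.0671, 86.5)]
collar side [0.5344 0.082 ] [(0.0615, -1.8), (0.0635, -93.1), (0.0769, -166.9), (0.0846, 78.4)]
sensor side [ 0.5252 -0.0297] [(0.0538, -6.5), (0.0658, -99.7), (0.0522, 175.7), (0.0677, 81.7)]
amber top [ 0.4454 -0.2897] [(0.0408, -6.0), (0.0327, -92.8), (0.0407, 175.0), (0.0334, 87.3)]
amber side [ 0.4486 -0.285 ] [(0.0367, -9.6), (0.0282, -83.1), (0.0406, 179.6), (0.0338, 88.3)]
amber stripe top [ 0.4455 -0.2879] [(0.0399, -3.8), (0.0399, 176.2)]
amber stripe side [ 0.4472 -0.2859] [(0.0387, -5.0), (0.0387, 175.0)]
amber foot side [ 0.4428 -0.2914] [(0.0546, 132.1), (0.0393, -94.7), (0.0398, -1.8)]
wing top [0.5495 0.1975] [(0.0548, 12.4), (0.0548, -167.6)]
wing side [0.5431 0.1904] [(0.0712, -160.6), (0.0712, 19.4)]
```

The well is at about (0.539, 0.0895) with yaw −5°. The amber cell is at about (0.446, −0.288) with yaw about −4.5°, and the stripe runs along world x, so it needs a quarter turn. The wing's world angle is about 12 to 19°. I'll move to above the cell with a −80° yaw, which leaves wrist range for the cap turn later.

```bash
python3 -m inch '[{"hand":0,"slide":[6,-8,1],"yaw":-0.2},{"hand":0,"slide":[12,-16,2],"yaw":-0.4},{"hand":0,"slide":[18,-22,2],"yaw":-0.6},{"hand":0,"slide":[22,-28,2],"yaw":-0.8},{"hand":0,"slide":[26,-33,2],"yaw":-1.0},{"hand":0,"slide":[30,-38,2],"yaw":-1.2},{"hand":0,"slide":[33,-43,2],"yaw":-1.39},{"hand":0,"slide":[34,-48,2],"yaw":-1.39},{"hand":0,"slide":[34,-53,2],"yaw":-1.39},{"hand":0,"slide":[34,-57,2],"yaw":-1.39}]'
python3 -m inch '[{"hand":0,"slide":[0,-5,0],"yaw":0},{"hand":0,"slide":[-1,-10,0],"yaw":0},{"hand":0,"slide":[-2,-15,0],"yaw":0},{"hand":0,"slide":[-3,-20,0],"yaw":0},{"hand":0,"slide":[-4,-25,0],"yaw":0},{"hand":0,"slide":[-5,-30,0],"yaw":0},{"hand":0,"slide":[-5,-32,0],"yaw":0},{"hand":0,"slide":[-5,-32,0],"yaw":0},{"hand":0,"slide":[-5,-32,0],"yaw":0}]'
python3 - <<'E'
from station import *
s=sense();print(s["time_s"],s["tcp_pos"],s["ee_rot"],s["joints"],s["wrist_force"])
E
```

```text
time_s: 1.35
tcp_pos: [0.4881, 0.0824, 0.3118]
ee_rot: [[-0.075, -0.997, -0.001], [-0.997, 0.075, -0.0], [0.0, 0.0, -1.0]]
wrist_force: [0.6, 0.5, -0.8]
gripper_width: 1.003
time_s: 2.48
tcp_pos: [0.4376, -0.2352, 0.3118]
ee_rot: [[-0.075, -0.997, -0.001], [-0.997, 0.075, 0.0], [-0.0, 0.001, -1.0]]
wrist_force: [-0.2, 0.5, -0.1]
gripper_width: 1.0
2.475 [ 0.43759799 -0.23522502  0.31184764] [[-7.48144963e-02 -9.97197264e-01 -6.38648442e-04]
 [-9.97197405e-01  7.48142468e-02  4.06121552e-04]
 [-3.57203298e-04  6.67242348e-04 -9.99999714e-01]] [-9.50541072e+00  8.63272304e+00 -1.52011340e+01 -1.84772840e-02
 -6.62060762e+01  5.22231401e+00] [-0.20179816  0.49023746 -0.138132  ]
```

```bash
python3 -m inch '[{"hand":0,"slide":[0.8,-5.3,0]},{"hand":0,"slide":[0.8,-5.3,-4]},{"hand":0,"slide":[0.8,-5.3,-8]},{"hand":0,"slide":[0.8,-5.3,-11]},{"hand":0,"slide":[0.8,-5.3,-13.5]},{"hand":0,"slide":[0.8,-5.3,-15]},{"hand":0,"slide":[0.8,-5.3,-16]},{"hand":0,"slide":[0.8,-5.3,-16]}]'
python3 - <<'E'
from station import *
import cv2,numpy as np
s=sense();print(s["tcp_pos"],s["wrist_force"])
f=lambda im,x,y,w,h:cv2.resize(im[y:y+h,x:x+w],(400,400),interpolation=cv2.INTER_CUBIC)
cv2.imwrite("pics/g1.png",np.hstack([f(capture("top"),290,160,80,80),f(capture("side"),250,190,110,110)]))
E
```

```text
[ 0.43759799 -0.23522502  0.31184764] [-0.20179816  0.49023746 -0.138132  ]invalid input
```

View pics/g1.png

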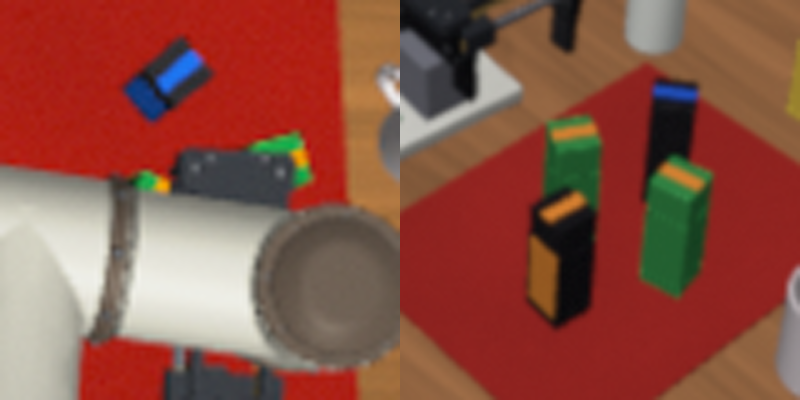

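The call was refused because the rows had no yaw, so nothing moved. The side view still shows the amber cell untouched, with its top at about (565,205) in the crop and the gripper high at upper left. I'll repeat the move with yaw.

```bash
python3 -m inch '[{"hand":0,"slide":[0.8,-5.3,0],"yaw":0},{"hand":0,"slide":[0.8,-5.3,-4],"yaw":0},{"hand":0,"slide":[0.8,-5.3,-8],"yaw":0},{"hand":0,"slide":[0.8,-5.3,-11],"yaw":0},{"hand":0,"slide":[0.8,-5.3,-13.5],"yaw":0},{"hand":0,"slide":[0.8,-5.3,-15],"yaw":0},{"hand":0,"slide":[0.8,-5.3,-16],"yaw":0},{"hand":0,"slide":[0.8,-5.3,-16],"yaw":0}]'
python3 - <<'E'
from station import *
import cv2,numpy as np
s=sense();print(s["tcp_pos"],s["wrist_force"])
f=lambda im,x,y,w,h:cv2.resize(im[y:y+h,x:x+w],(400,400),interpolation=cv2.INTER_CUBIC)
cv2.imwrite("pics/g2.png",f(capture("side"),250,210,100,100))
E
```

```text
time_s: 3.58
tcp_pos: [0.4459, -0.2885, 0.152]
ee_rot: [[-0.074, -0.997, -0.0], [-0.997, 0.074, 0.0], [-0.0, 0.0, -1.0]]
wrist_force: [-0.2, -0.4, 0.4]
gripper_width: 0.998
[ 0.44586127 -0.2884566   0.15199387] [-0.17483862 -0.44981089  0.35619659]
```

View pics/g2.png

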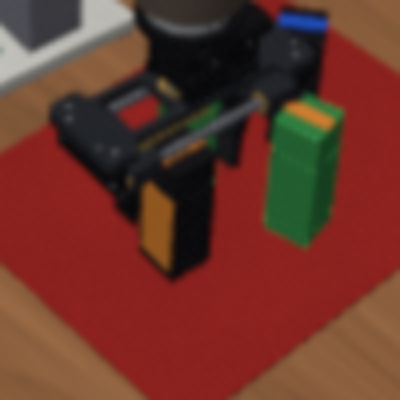

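The jaws straddle the grip block at about (175,165) and touch neither green cell. I'll close.

```bash
python3 -m inch '[{"hand":1,"slide":[0,0,0],"yaw":0},{"hand":1,"slide":[0,0,0],"yaw":0},{"hand":1,"slide":[0,0,0],"yaw":0},{"hand":1,"slide":[0,0,0],"yaw":0},{"hand":1,"slide":[0,0,0],"yaw":0},{"hand":1,"slide":[0,0,0],"yaw":0},{"hand":1,"slide":[0,0,0],"yaw":0},{"hand":1,"slide":[0,0,0],"yaw":0}]'
```

```text
time_s: 4.62
tcp_pos: [0.4458, -0.2887, 0.1521]
ee_rot: [[-0.075, -0.997, 0.0], [-0.997, 0.075, -0.0], [0.0, -0.0, -1.0]]
wrist_force: [0.7, -0.3, 0.2]
gripper_width: 0.456
```

```bash
python3 -m inch '[{"hand":1,"slide":[0,0,0.5],"yaw":0},{"hand":1,"slide":[0,0,2],"yaw":0},{"hand":1,"slide":[0,0,4],"yaw":0},{"hand":1,"slide":[0,0,6],"yaw":0},{"hand":1,"slide":[0,0,8],"yaw":0},{"hand":1,"slide":[0,0,10],"yaw":0},{"hand":1,"slide":[0,0,12],"yaw":0},{"hand":1,"slide":[0,0,14],"yaw":0},{"hand":1,"slide":[0,0,15],"yaw":0},{"hand":1,"slide":[0,0,15],"yaw":0}]'
python3 -m inch '[{"hand":1,"slide":[0.3,1,0],"yaw":-0.05},{"hand":1,"slide":[0.8,3,0],"yaw":-0.15},{"hand":1,"slide":[1.5,6,0],"yaw":-0.28},{"hand":1,"slide":[2.2,9,0],"yaw":-0.4},{"hand":1,"slide":[3,12,0],"yaw":-0.53},{"hand":1,"slide":[3.7,15,0],"yaw":-0.65},{"hand":1,"slide":[4.4,18,0],"yaw":-0.78},{"hand":1,"slide":[5.2,21,0],"yaw":-0.9},{"hand":1,"slide":[5.9,24,0],"yaw":-1.0},{"hand":1,"slide":[6.6,27,0],"yaw":-1.1}]'
python3 -m inch '[{"hand":1,"slide":[0.7,3,0],"yaw":-0.13},{"hand":1,"slide":[1.4,6,0],"yaw":-0.26},{"hand":1,"slide":[2,8.3,0],"yaw":-0.37},{"hand":1,"slide":[2.4,9.8,0],"yaw":-0.44},{"hand":1,"slide":[2.65,10.7,0],"yaw":-0.48},{"hand":1,"slide":[2.65,10.8,0],"yaw":-0.483},{"hand":1,"slide":[2.65,10.8,-3],"yaw":-0.483},{"hand":1,"slide":[2.65,10.8,-6],"yaw":-0.483},{"hand":1,"slide":[2.65,10.8,-7],"yaw":-0.483},{"hand":1,"slide":[2.65,10.8,-7],"yaw":-0.483}]'
python3 - <<'E'
from h import *
from station import *
import cv2
s=sense();print(s["tcp_pos"],s["ee_rot"],s["joints"],s["wrist_force"])
t,d=capture("top"),capture("side");cv2.imwrite("pics/t3.png",t);cv2.imwrite("pics/s3.png",d)
f=lambda im,x,y:cv2.resize(im[y:y+80,x:x+80],(400,400),interpolation=cv2.INTER_CUBIC)
cv2.imwrite("pics/g3.png",np.hstack([f(t,195,155),f(d,200,145)]))
E
```

```text
time_s: 5.88
tcp_pos: [0.4458, -0.2886, 0.303]
ee_rot: [[-0.075, -0.997, 0.002], [-0.997, 0.075, -0.0], [0.0, -0.002, -1.0]]
wrist_force: [-0.3, -0.3, -1.8]
gripper_width: 0.453
time_s: 7.12
tcp_pos: [0.5114, -0.0177, 0.3011]
ee_rot: [[-0.924, -0.382, -0.002], [-0.382, 0.924, -0.0], [0.002, 0.001, -1.0]]
wrist_force: [0.6, 0.5, -2.2]
gripper_width: 0.459
time_s: 8.38
tcp_pos: [0.5382, 0.089, 0.2319]
ee_rot: [[-0.996, 0.087, -0.001], [0.087, 0.996, -0.001], [0.001, -0.001, -1.0]]
wrist_force: [-0.1, -0.4, -2.3]
gripper_width: 0.46
[0.53818677 0.08898486 0.23185776] [[-9.96211428e-01  8.69582199e-02 -1.02932657e-03]
 [ 8.69591299e-02  9.96211496e-01 -8.74977856e-04]
 [ 9.49340450e-04 -9.61172283e-04 -9.99999087e-01]] [ 2.64313103e+01  1.74016553e+01 -1.58171313e+01  2.22624699e-02
 -5.68563418e+01 -1.21432162e+02] [-0.10078277 -0.40994726 -2.26733135]
```

View pics/g3.png

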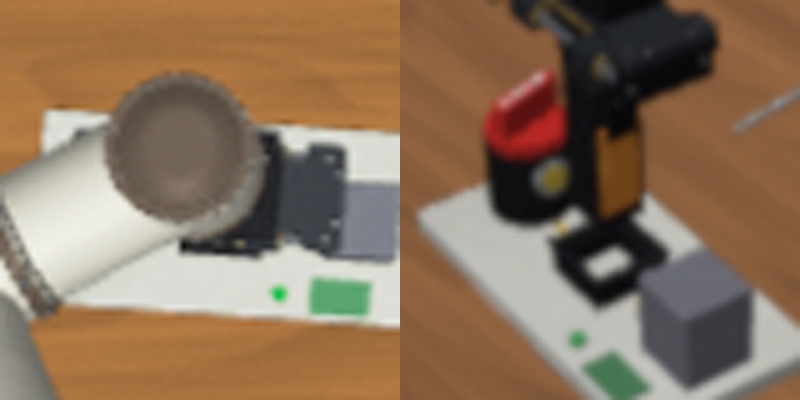

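```bash
python3 - <<'E'
from h import *
np.set_printoptions(precision=1,suppress=True)
def sq(c,a,h,z):
    a=np.radians(a);x=np.array([np.cos(a),np.sin(a)]);y=np.array([-x[1],x[0]])
    return np.array([[*(np.array(c)+h*(i*x+j*y)),z] for i,j in((-1,-1),(1,-1),(1,1),(-1,1))])
cr=lambda p:(p-[200,145]+.5)*5-.5+[400,0]
P=proj
print("foot",cr(P("side",sq((.5382,.089),-5,.02,.083))))
print("glass top",cr(P("side",sq((.5382,.089),-5,.02,.168)))[:2])
print("collar in",cr(P("side",sq((.539,.0895),-5,.0285,.049))))
print("collar out",cr(P("side",sq((.539,.0895),-5,.0335,.049))))
print("base",cr(P("side",sq((.539,.0895),-5,.0335,.02))))
E
python3 - <<'E'
import cv2
im=cv2.imread("pics/s3.png")[160:220,215:275]
cv2.imwrite("pics/g4.png",cv2.resize(im,(600,600),interpolation=cv2.INTER_CUBIC))
E
```

```text
foot [[598.3 232.2]
 [644.5 212.1]
 [614.1 185.3]
 [568.4 204.7]]
glass top [[593.2 135.9]
 [641.  116.2]]
collar in [[597.2 278.4]
 [662.2 249.5]
 [619.4 211.2]
 [555.3 238.9]]
collar out [[595.2 284.6]
 [671.7 250.4]
 [621.3 205.5]
 [546.  237.9]]
base [[596.9 315.2]
 [672.5 280.9]
 [622.6 235.6]
 [548.1 268.3]]
```

View pics/g4.png

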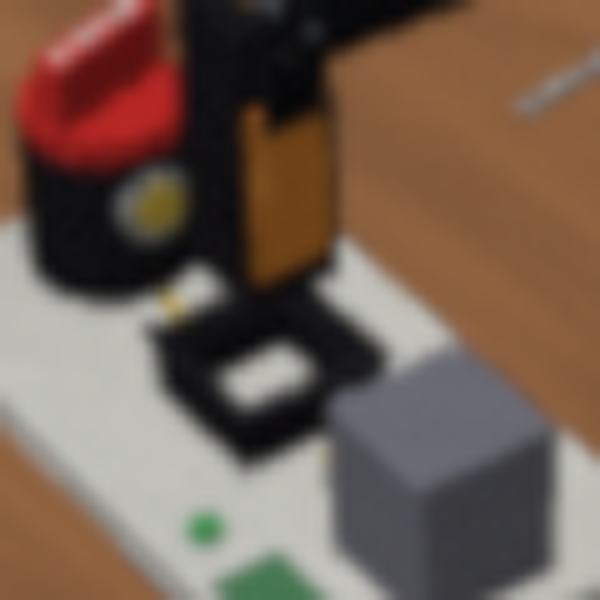

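The amber face looks at the sensor, and its foot is over the collar within about 1.5 mm. The foot's right corner is at (335,272), and the collar corners are at (150,330) and (385,355). I'll lower slowly and watch the force.

```bash
python3 -m inch '[{"hand":1,"slide":[0,0,-1],"yaw":0},{"hand":1,"slide":[0,0,-2],"yaw":0},{"hand":1,"slide":[0,0,-3],"yaw":0},{"hand":1,"slide":[0,0,-3.6],"yaw":0},{"hand":1,"slide":[0,0,-4],"yaw":0},{"hand":1,"slide":[0,0,-4],"yaw":0}]'
python3 -m inch '[{"hand":1,"slide":[0,0,-0.25],"yaw":0},{"hand":1,"slide":[0,0,-0.5],"yaw":0},{"hand":1,"slide":[0,0,-0.5],"yaw":0}]'
```

```text
time_s: 9.22
tcp_pos: [0.5382, 0.0893, 0.1919]
ee_rot: [[-0.996, 0.087, -0.0], [0.087, 0.996, -0.0], [0.0, -0.0, -1.0]]
wrist_force: [0.9, 0.3, -1.4]
gripper_width: 0.461
time_s: 9.6
tcp_pos: [0.5382, 0.0893, 0.187]
ee_rot: [[-0.996, 0.087, -0.0], [0.087, 0.996, -0.0], [0.0, -0.0, -1.0]]
wrist_force: [-1.0, -0.0, -1.9]
gripper_width: 0.455
```

No contact yet. The cell's bottom is at about 38 mm, near the top of the straight section. I'll go on in small steps.

```bash
python3 -m inch '[{"hand":1,"slide":[0,0,-0.2],"yaw":0},{"hand":1,"slide":[0,0,-0.4],"yaw":0},{"hand":1,"slide":[0,0,-0.4],"yaw":0}]'
python3 -m inch '[{"hand":1,"slide":[0,0,-0.2],"yaw":0},{"hand":1,"slide":[0,0,-0.4],"yaw":0},{"hand":1,"slide":[0,0,-0.4],"yaw":0}]'
```

```text
time_s: 9.98
tcp_pos: [0.5381, 0.0893, 0.1829]
ee_rot: [[-0.996, 0.087, -0.0], [0.087, 0.996, -0.0], [0.0, -0.0, -1.0]]
wrist_force: [-0.1, -0.7, -1.2]
gripper_width: 0.458
time_s: 10.35
tcp_pos: [0.5381, 0.0893, 0.1789]
ee_rot: [[-0.996, 0.087, -0.0], [0.087, 0.996, -0.0], [0.0, -0.0, -1.0]]
wrist_force: [0.9, 0.8, -1.5]
gripper_width: 0.455
```

```bash
python3 -m inch '[{"hand":1,"slide":[0,0,-0.2],"yaw":0},{"hand":1,"slide":[0,0,-0.4],"yaw":0},{"hand":1,"slide":[0,0,-0.6],"yaw":0},{"hand":1,"slide":[0,0,-0.7],"yaw":0},{"hand":1,"slide":[0,0,-0.8],"yaw":0},{"hand":1,"slide":[0,0,-0.8],"yaw":0}]'
python3 -m inch '[{"hand":1,"slide":[0,0,-0.1],"yaw":0},{"hand":1,"slide":[0,0,-0.15],"yaw":0},{"hand":1,"slide":[0,0,-0.15],"yaw":0}]'
```

```text
time_s: 11.1
tcp_pos: [0.5382, 0.0893, 0.1711]
ee_rot: [[-0.996, 0.087, -0.0], [0.087, 0.996, -0.0], [0.0, -0.0, -1.0]]
wrist_force: [0.5, 0.3, -2.0]
gripper_width: 0.46
time_s: 11.48
tcp_pos: [0.5382, 0.0893, 0.1696]
ee_rot: [[-0.996, 0.087, -0.0], [0.087, 0.996, -0.0], [0.0, -0.0, -1.0]]
wrist_force: [0.1, -0.0, -2.2]
gripper_width: 0.458
```

```bash
python3 -m inch '[{"hand":1,"slide":[0,0,-0.05],"yaw":0},{"hand":1,"slide":[0,0,-0.1],"yaw":0},{"hand":1,"slide":[0,0,-0.1],"yaw":0}]'
```

```text
time_s: 11.85
tcp_pos: [0.5383, 0.0893, 0.1691]
ee_rot: [[-0.996, 0.087, 0.0], [0.087, 0.996, -0.0], [-0.0, 0.0, -1.0]]
wrist_force: [-1.5, -1.0, 1.3]
gripper_width: 0.457
```

Contact at the expected floor height of 0.169. I'll release, rise and move back to clear the view.

```bash
python3 -m inch '[{"hand":0.3,"slide":[0,0,0],"yaw":0},{"hand":0,"slide":[0,0,0],"yaw":0},{"hand":0,"slide":[0,0,0],"yaw":0},{"hand":0,"slide":[0,0,0],"yaw":0},{"hand":0,"slide":[0,0,1],"yaw":0},{"hand":0,"slide":[0,0,4],"yaw":0},{"hand":0,"slide":[0,0,8],"yaw":0},{"hand":0,"slide":[0,0,12],"yaw":0},{"hand":0,"slide":[0,0,14],"yaw":0},{"hand":0,"slide":[0,0,14],"yaw":0}]'
python3 -m inch '[{"hand":0,"slide":[-2,4,0],"yaw":0.13},{"hand":0,"slide":[-4,8,0],"yaw":0.26},{"hand":0,"slide":[-6,12,0],"yaw":0.33},{"hand":0,"slide":[-8,16,0],"yaw":0.33},{"hand":0,"slide":[-9,20,0],"yaw":0.33},{"hand":0,"slide":[-10,23,0],"yaw":0.33},{"hand":0,"slide":[-10,23,0],"yaw":0.33}]'
python3 - <<'E'
from h import *
from station import *
import cv2
s=sense();print(s["tcp_pos"],s["joints"])
t,d=capture("top"),capture("side");cv2.imwrite("pics/t5.png",t);cv2.imwrite("pics/s5.png",d)
f=lambda im,x,y:cv2.resize(im[y:y+80,x:x+80],(400,400),interpolation=cv2.INTER_CUBIC)
cv2.imwrite("pics/g5.png",np.hstack([f(t,195,155),f(d,200,145)]))
E
```

```text
time_s: 13.1
tcp_pos: [0.5388, 0.0896, 0.311]
ee_rot: [[-0.996, 0.087, 0.005], [0.087, 0.996, 0.002], [-0.005, 0.002, -1.0]]
wrist_force: [-1.1, -0.4, 0.6]
gripper_width: 1.001
time_s: 13.98
tcp_pos: [0.4373, 0.3206, 0.3071]
ee_rot: [[-0.97, -0.243, -0.002], [-0.243, 0.97, -0.002], [0.002, -0.001, -1.0]]
wrist_force: [-0.2, 0.9, -0.2]
gripper_width: 0.996
[0.43727374 0.32063049 0.3070737 ] [ 5.33792987e+01  1.34235112e+01 -9.77613622e+00 -2.73686713e-02
 -6.69511540e+01 -1.29299493e+02]
```

View pics/g5.png

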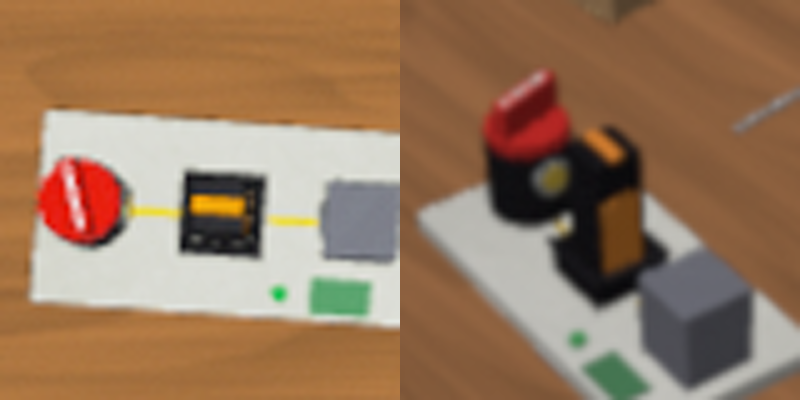

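The cell is seated in the collar with its stripe along the yellow light path at (220,206). Now I'll measure the wing's angle by fitting its white top line.

Run:
```python
from h import *
import cv2
for n,(x,y,w,h) in {"top":(200,183,25,25),"side":(214,156,22,22)}.items():
    tot=[]
    for f in ("0","5"):
        im=cv2.imread(f"pics/{'t5' if n=='top' and f=='5' else 's5' if f=='5' else n+'0'}.png").astype(float)[y:y+h,x:x+w]
        b,g,r=im[...,0],im[...,1],im[...,2]
        k=np.clip(np.minimum(b,g)-60,0,None)*(r>150)*(r-g>25)
        if n=="top":
            c=proj("top",[.5486,.199,.127])[0]-[x,y]; yy,xx=np.mgrid[:h,:w]; k*=np.hypot(xx-c[0],yy-c[1])<8
        ys,xs=np.nonzero(k>15); wt=k[ys,xs]
        P=back(n,np.c_[xs+x,ys+y],.127,False); m=np.average(P,axis=0,weights=wt)
        C=np.cov(P.T,aweights=wt); v=np.linalg.eigh(C)[1][:,1]
        print(n,f,len(xs),m,np.degrees(np.arctan2(v[1],v[0]))%180)
```

```text
top 0 50 [0.55254892 0.20231106] 15.360258078260472
top 5 50 [0.55254809 0.20229149] 15.268827305194748
side 0 27 [0.54897825 0.20034039] 14.697608618497696
side 5 27 [0.54892805 0.20032358] 14.653152948002656
```

Wing angle is about 15° in the world, so the joint is at about 0.35 rad, with its axis at about (0.549, 0.1995). I'll approach it and close.

```bash
python3 -m inch '[{"hand":0,"slide":[4,-4,0],"yaw":0.016},{"hand":0,"slide":[8,-8,0],"yaw":0.016},{"hand":0,"slide":[11.2,-12.1,0],"yaw":0.016},{"hand":0,"slide":[11.2,-12.1,0],"yaw":0.016},{"hand":0,"slide":[11.2,-12.1,-4],"yaw":0.016},{"hand":0,"slide":[11.2,-12.1,-8],"yaw":0.016},{"hand":0,"slide":[11.2,-12.1,-11],"yaw":0.016},{"hand":0,"slide":[11.2,-12.1,-13],"yaw":0.016},{"hand":0,"slide":[11.2,-12.1,-13.6],"yaw":0.016},{"hand":0,"slide":[11.2,-12.1,-13.6],"yaw":0.016}]'
python3 -m inch '[{"hand":1,"slide":[0,0,0],"yaw":0},{"hand":1,"slide":[0,0,0],"yaw":0},{"hand":1,"slide":[0,0,0],"yaw":0},{"hand":1,"slide":[0,0,0],"yaw":0},{"hand":1,"slide":[0,0,0],"yaw":0},{"hand":1,"slide":[0,0,0],"yaw":0},{"hand":1,"slide":[0,0,0],"yaw":0},{"hand":1,"slide":[0,0,0],"yaw":0},{"hand":1,"slide":[0,0,0],"yaw":0},{"hand":1,"slide":[0,0,0],"yaw":0}]'
```

```text
time_s: 15.32
tcp_pos: [0.5502, 0.1982, 0.1729]
ee_rot: [[-0.967, -0.256, 0.0], [-0.256, 0.967, -0.0], [-0.0, -0.0, -1.0]]
wrist_force: [0.0, 0.3, 0.2]
gripper_width: 1.004
time_s: 16.58
tcp_pos: [0.5499, 0.1994, 0.1726]
ee_rot: [[-0.967, -0.256, -0.0], [-0.256, 0.967, 0.002], [-0.0, 0.002, -1.0]]
wrist_force: [-3.0, 4.9, -0.5]
gripper_width: 0.161
```

```bash
python3 -m inch '[{"hand":1,"slide":[-0.05,0.1,0],"yaw":0.05},{"hand":1,"slide":[-0.05,0.1,0],"yaw":0.15},{"hand":1,"slide":[-0.05,0.1,0],"yaw":0.25},{"hand":1,"slide":[-0.05,0.1,0],"yaw":0.35},{"hand":1,"slide":[-0.05,0.1,0],"yaw":0.45},{"hand":1,"slide":[-0.05,0.1,0],"yaw":0.45}]'; python3 -c "
from station import *
s=sense();print(s['moment'],s['joints'])"
```

```text
time_s: 17.32
tcp_pos: [0.5499, 0.1994, 0.1726]
ee_rot: [[-0.76, -0.65, 0.0], [-0.65, 0.76, 0.0], [-0.0, -0.0, -1.0]]
wrist_force: [-0.9, 0.9, 0.4]
gripper_width: 0.156
[ 0.37292238 -0.13349397  0.0712247 ] [ 3.57888316e+01  2.45291011e+01 -1.44205144e+01  1.18456147e-02
 -5.10330125e+01 -8.52328249e+01]
```

```bash
python3 -m inch '[{"hand":1,"slide":[0,0,0],"yaw":0.1},{"hand":1,"slide":[0,0,0],"yaw":0.2},{"hand":1,"slide":[0,0,0],"yaw":0.3},{"hand":1,"slide":[0,0,0],"yaw":0.4},{"hand":1,"slide":[0,0,0],"yaw":0.5},{"hand":1,"slide":[0,0,0],"yaw":0.6},{"hand":1,"slide":[0,0,0],"yaw":0.7},{"hand":1,"slide":[0,0,0],"yaw":0.75},{"hand":1,"slide":[0,0,0],"yaw":0.75}]'; python3 -c "
from station import *
s=sense();print(s['moment'])"
python3 -m inch '[{"hand":1,"slide":[0,0,0],"yaw":0.03},{"hand":1,"slide":[0,0,0],"yaw":0.05},{"hand":1,"slide":[0,0,0],"yaw":0.05}]'; python3 -c "
from station import *
s=sense();print(s['moment'])"
```

```text
time_s: 18.45
tcp_pos: [0.5501, 0.1992, 0.1726]
ee_rot: [[-0.113, -0.994, 0.001], [-0.994, 0.113, -0.0], [-0.0, -0.001, -1.0]]
wrist_force: [2.1, 0.4, -1.5]
gripper_width: 0.16
[-0.00132393 -0.56407012  0.09687003]
time_s: 18.82
tcp_pos: [0.5501, 0.1992, 0.1726]
ee_rot: [[-0.063, -0.998, 0.001], [-0.998, 0.063, 0.0], [-0.0, -0.001, -1.0]]
wrist_force: [3.5, -1.3, -2.2]
gripper_width: 0.161
[-0.23977226 -1.14301253 -0.338967  ]
```

```bash
python3 -m inch '[{"hand":1,"slide":[0,0,0],"yaw":0.02},{"hand":1,"slide":[0,0,0],"yaw":0.04},{"hand":1,"slide":[0,0,0],"yaw":0.04}]'; python3 -c "
from station import *
s=sense();print(s['moment'])"
```

```text
time_s: 19.2
tcp_pos: [0.5501, 0.1993, 0.1727]
ee_rot: [[-0.023, -1.0, 0.001], [-1.0, 0.023, 0.0], [-0.0, -0.001, -1.0]]
wrist_force: [4.4, -1.7, -3.7]
gripper_width: 0.167
[-0.36495381 -1.54178965 -0.69781579]
```

The moment grows with further yaw and the jaws are being wedged wider, so the cap is on its stop. I'll open here, rise and look.

```bash
python3 -m inch '[{"hand":0,"slide":[0,0,0],"yaw":0},{"hand":0,"slide":[0,0,0],"yaw":0},{"hand":0,"slide":[0,0,0],"yaw":0},{"hand":0,"slide":[0,0,0],"yaw":0},{"hand":0,"slide":[0,0,2],"yaw":0},{"hand":0,"slide":[0,0,6],"yaw":0},{"hand":0,"slide":[0,0,10],"yaw":0},{"hand":0,"slide":[0,0,14],"yaw":0},{"hand":0,"slide":[0,0,14],"yaw":0}]'
python3 -m inch '[{"hand":0,"slide":[-3,4,0],"yaw":0},{"hand":0,"slide":[-5,8,0],"yaw":0},{"hand":0,"slide":[-8,12,0],"yaw":0},{"hand":0,"slide":[-10,16,0],"yaw":0},{"hand":0,"slide":[-12,20,0],"yaw":0},{"hand":0,"slide":[-12,20,0],"yaw":0},{"hand":0,"slide":[-12,20,0],"yaw":0}]'
python3 - <<'E'
from h import *
from station import *
import cv2
t,d=capture("top"),capture("side")
f=lambda im,x,y,w:cv2.resize(im[y:y+w,x:x+w],(400,400),interpolation=cv2.INTER_CUBIC)
cv2.imwrite("pics/g6.png",np.hstack([f(t,195,155,80),f(d,200,145,80)]))
for n,o in(("top",t),("side",d)):
    df=(cv2.absdiff(o,cv2.imread(f"pics/{n}0.png")).max(2)>40).astype('uint8')
    c,_,st,_=cv2.connectedComponentsWithStats(df); print(n,[list(map(int,r)) for r in st[1:] if r[4]>12])
c=proj("top",[.549,.1995,.127])[0]
im=t.astype(float);b,g,r=im[...,0],im[...,1],im[...,2];yy,xx=np.mgrid[:384,:512]
k=np.clip(np.minimum(b,g)-60,0,None)*(r>150)*(r-g>25)*(np.hypot(xx-c[0],yy-c[1])<8)
ys,xs=np.nonzero(k>15);P=back("top",np.c_[xs,ys],.127,False);v=np.linalg.eigh(np.cov(P.T,aweights=k[ys,xs]))[1][:,1]
print(np.degrees(np.arctan2(v[1],v[0]))%180)
E
```

```text
time_s: 20.32
tcp_pos: [0.5508, 0.2, 0.3168]
ee_rot: [[-0.021, -1.0, 0.007], [-1.0, 0.021, 0.004], [-0.004, -0.007, -1.0]]
wrist_force: [0.2, 0.0, -0.2]
gripper_width: 0.99
time_s: 21.2
tcp_pos: [0.4295, 0.3989, 0.3118]
ee_rot: [[-0.022, -1.0, -0.001], [-1.0, 0.022, -0.002], [0.002, 0.001, -1.0]]
wrist_force: [1.2, 0.9, 0.2]
gripper_width: 1.001
top [[203, 187, 16, 15, 85], [233, 192, 13, 12, 137], [7, 197, 247, 187, 15915], [326, 213, 17, 11, 175], [250, 317, 20, 10, 90], [272, 321, 18, 19, 169], [250, 326, 19, 11, 106], [250, 359, 34, 25, 485]]
side [[0, 19, 189, 113, 5057], [136, 24, 25, 8, 161], [23, 27, 5, 25, 55], [0, 64, 23, 8, 124], [40, 66, 23, 7, 96], [0, 74, 93, 230, 8794], [47, 74, 7, 3, 16], [48, 78, 34, 64, 882], [220, 159, 4, 8, 23], [219, 160, 12, 13, 60], [227, 168, 4, 5, 14], [234, 170, 15, 31, 346], [122, 227, 13, 8, 49], [132, 237, 11, 36, 223], [116, 241, 17, 28, 262], [285, 242, 19, 39, 588], [87, 275, 21, 18, 137], [64, 285, 25, 20, 131]]
68.71767353846221
```

View pics/g6.png

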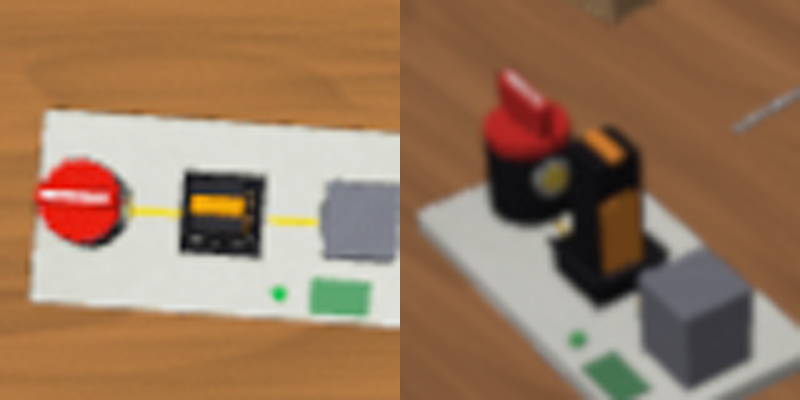

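The wing's white line, (40,195) to (108,200), looks parallel to the yellow light path, (130,211) to (318,223). The numeric fit gave 69°, which disagrees. White base pixels beside the wing may be spoiling it, so I'll check again from the side view, where the wing stands clear.

Run:
```python
from h import *
from station import *
import cv2
for n in("side","top"):
    im=capture(n); m=M[n]
    c=proj(n,[.549,.1995,.127])[0].astype(int); x,y=c-9
    q=im[y:y+18,x:x+18].astype(float);b,g,r=q[...,0],q[...,1],q[...,2]
    k=np.clip(np.minimum(b,g)-60,0,None)*(r>150)*(r-g>25)
    lab=cv2.connectedComponents((k>15).astype('uint8'))[1]
    for l in range(1,lab.max()+1):
        ys,xs=np.nonzero(lab==l)
        if len(xs)<6: continue
        P=back(n,np.c_[xs+x,ys+y],.127,False);C=np.cov(P.T,aweights=k[ys,xs]);v=np.linalg.eigh(C)[1][:,1]
        print(n,len(xs),P.mean(0),np.degrees(np.arctan2(v[1],v[0]))%180,np.sqrt(np.linalg.eigvalsh(C)))
for p in([(40,195),(108,200)],[(130,211),(318,223)]):
    w=back("top",np.array(p)/5+[195,155],.127 if p[0][0]==40 else .02,False); d=w[0]-w[1]; print("eye",np.degrees(np.arctan2(d[1],d[0])))
```

```text
side 24 [0.54954583 0.19905991] 83.66930279524118 [0.00285507 0.01394388]
top 22 [0.57231685 0.20292532] 97.05040340915313 [0.00475273 0.0180929 ]
top 34 [0.54892132 0.1960092 ] 84.00983349156743 [0.00236505 0.01460819]
top 9 [0.5281809  0.22494669] 55.92470038008052 [0.00394352 0.00601249]
eye 84.4711903995267
eye 85.02622850384299
```

```bash
python3 -c "
from station import *
print(finish_job(), sense()['time_s'])"
```

```text
the job is handed in; nothing more can be done
the job is handed in; nothing more can be done
```

I stood the amber cell upright in the reader's well, turned about 90° so its clear faces look at the lamp and the sensor. Then I twisted the red cap anticlockwise to its stop and handed the job in at about 21 s, with the gripper open and away from everything.

**Cell:** it met the floor at the expected height (TCP at 0.169 m) with only about 3.5 N of contact. The final pictures show it seated upright, with its stripe along the light path.

**Cap:** the twisting moment rose to about 0.7 N m at the stop, against about 0.06 N m of friction. Afterwards the wing measured 83.7° from the side, 84.0° from the top and 84.5° by eye, and the light path about 85°, so it is along the path within measuring error.

**Other objects:** comparing pictures from before and after, only the amber cell, the cap and the arm changed. The blue cell, bottle, tape roll and mug did not move.

**Checks that failed or disagreed:**
- One move call was refused because its rows had no yaw; nothing moved.
- My first fit of the final wing angle gave 69°. It had picked up white base pixels beside the wing, and the fits above separate these out.

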